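# Sweep the jar lids off the chopping board into the baking tin

### The job

Three loose jar lids are lying on the chopping board: use the fingers to sweep each of them along the board and off its end so that all three drop into the empty baking tin standing there, not into the cutlery tray at the other end. Push the lids only, do not pick them up, and leave the salt, pepper, spice jar and everything else standing where it is.

Things in the scene. Friction and masses are not known exactly. Their poses are not given: they have to be found in the camera images.
- board: thick wooden chopping board, fixed, 280 mm along its x, 300 mm along its y, 45 mm high; origin at the centre of its underside on the worktop (so its top is at z = 0.045), z up. Its two short ends (at y = +150 mm and y = -150 mm in its frame) each have a tray against them.
- tin: the empty dark steel baking tin: one open compartment, fixed on the worktop 2 mm from one end of the board (at its +y or its -y end; this changes), parallel to it. Outside 280 mm along its x, 150 mm along its y, 36 mm high, so its rim lies 9 mm below the board's top; walls and floor 4 mm. Origin at the centre of its underside.
- cutlery: grey plastic cutlery tray of the same outside size as the tin, split into three compartments that hold knives, forks and spoons; fixed against the other end of the board. Origin at the centre of its underside.
- lid1: loose bare-metal jar lid lying flat on the board, hollow side down, disc 42 mm across and 14 mm high, about 20 g; origin at the centre of its underside. It lies on the side nearest the robot (about x = -100 mm in the board's frame), up to 60 mm either way of the middle along the board's y.
- lid2: loose bare-metal jar lid lying flat on the board, hollow side down, disc 42 mm across and 14 mm high, about 20 g; origin at the centre of its underside. It lies along the board's middle (about x = 0), up to 60 mm either way of the middle along the board's y.
- lid3: loose bare-metal jar lid lying flat on the board, hollow side down, disc 42 mm across and 14 mm high, about 20 g; origin at the centre of its underside. It lies on the side farthest from the robot (about x = +100 mm), up to 60 mm either way of the middle along the board's y.
- salt: salt shaker, white ceramic with a steel cap, 25 mm across, 60 mm tall; loose, stands upright on the board, in one of the two gaps between the lids' lanes (about x = +50 or -50 mm in the board's frame); origin at the centre of its underside. Not to be disturbed.
- pepper: turned dark-wood pepper pot, 25 mm across, 58 mm tall; loose, stands upright on the board, in one of the two gaps between the lids' lanes (about x = +50 or -50 mm in the board's frame); origin at the centre of its underside. Not to be disturbed.
- spice: small amber glass spice jar, 25 mm across, 55 mm tall; loose, stands upright on the board, in one of the two gaps between the lids' lanes (about x = +50 or -50 mm in the board's frame); origin at the centre of its underside. Not to be disturbed.
- mug: blue mug, 80 mm across, 90 mm tall; loose, stands upright on the worktop clear of the board; origin at the centre of its underside. Not to be disturbed.
- jamjar: glass jar with its lid on, 66 mm across, 100 mm tall; loose, stands upright on the worktop clear of the board; origin at the centre of its underside. Not to be disturbed.
- bowl: white bowl, 120 mm across, 50 mm tall; loose, stands upright on the worktop clear of the board; origin at the centre of its underside. Not to be disturbed.
- can: food can, 74 mm across, 105 mm tall; loose, stands upright on the worktop clear of the board; origin at the centre of its underside. Not to be disturbed.

How it is judged (in metres and radians):
At the end, for the whole second after the job is handed in: All three lids lie at rest inside the baking tin, below its rim (centre of each between the tin's walls, underside centre less than 30 mm above the worktop), and the seven bystanders stand upright (within 0.3 rad) within 25 mm of where they began (x of lid1 in the frame of tin between -0.136 and 0.136 m and y of lid1 in the frame of tin between -0.071 and 0.071 m and height (world z) of each of lid1, lid2, lid3 below 0.03 m and linear speed of each of lid1, lid2, lid3 below 0.02 m/s and x of lid2 in the frame of tin between -0.136 and 0.136 m and y of lid2 in the frame of tin between -0.071 and 0.071 m and x of lid3 in the frame of tin between -0.136 and 0.136 m and y of lid3 in the frame of tin between -0.071 and 0.071 m and distance of each of salt, pepper, spice, mug, jamjar, bowl, can from where it was at the start of the episode below 0.025 m and angle between each of salt, pepper, spice, mug, jamjar, bowl, can's own z axis and vertical below 0.3 rad); the robot touches nothing.
It fails at once if a jar lid is lifted more than 20 mm above the board's top (height (world z) of any of lid1, lid2, lid3 above 0.065 m).
It fails at once if the salt, pepper or spice jar is lifted, knocked over or shifted more than 25 mm (distance of any of salt, pepper, spice from where it was at the start of the episode above 0.025 m or angle between any of salt, pepper, spice's own z axis and vertical above 0.6 rad).
It fails at once if the mug, jam jar, bowl or can is lifted, knocked over or shifted more than 25 mm (distance of any of mug, jamjar, bowl, can from where it was at the start of the episode above 0.025 m or angle between any of mug, jamjar, bowl, can's own z axis and vertical above 0.6 rad).
It also fails if it takes over 66 s, if anything falls off the work surface, if the arm or the gripper's body presses on something with over 40 N, if the wrist force passes 120 N, or if a joint passes its speed limit or range.

### The arm

A 6-joint arm with a two-finger parallel gripper is mounted at the origin on the work surface. World frame = base frame: x ahead of the robot, y to its left, z up, the work surface at z = 0. Lengths are in m, angles in degrees, forces in N, time in s.
With the tool pointing down it reaches from about 0.4 to 0.825 m from the base axis. Payload 7 kg.
Tool frame: the origin (TCP) lies midway between the tips of the shut fingers; the grasp point (between the pads) lies 19 mm behind it; z points along the fingers, y is the line along which they close (so a half turn about z gives the same grasp; the last joint's range is limited). The gripper opens to 88 mm and grips with 3 to 60 N. Pads are 19 mm wide; open, the fingers measure 130 mm over their backs; the gripper's body (78 mm by 193 mm) begins 47 mm behind the grasp point.
Start: joints at [90.82, 20.546, 0.682, 0, -70.136, -16.507], TCP at [0.183, 0.65, 0.227] pointing down, gripper open.
Joint ranges: [-176.03, 176.03], [-82.01, 121.73], [-58.28, 71.71], [-173.87, 95.51], [-174.79, -0.11], [-173.66, 173.66]. Speed limits (degrees/s): [136.94, 136.94, 172.46, 180, 180, 180].

### API

Orientations are given as a 3x3 rotation matrix whose columns are the frame's x, y, z axes.
In Python, from rig import robot gives the robot as it stands. Calls block until the motion is done:
- robot.goto(position, orientation): joint-space move of the TCP to a pose.
- robot.servo_line(position, ori=None, speed=0.15): straight line of the TCP; ori=None keeps the orientation; speed is the mean speed in m/s.
- robot.movej(angles): joint-space move.
- robot.move_gripper(opening): opening from 0.0 (shut) to 1.0 (fully open); the grip force is fixed at half the most; returns when the fingers have stopped.
- robot.dwell(seconds).
- robot.ik(position, orientation): joint angles nearest the present ones, or None.
- robot.grab_frame(name): name is "scene" or "top" or "wrist"; returns (picture, depth): 420x560x3 uint8, red, green, blue; 420x560 float32, m along the optical axis (not along the pixel's ray), 0 where there is no reading.
- robot.camera_info(name): a dict with "vfov" (degrees; the focal length in pixels is half the picture's height over the tangent of half this angle, whatever the lens; pixels are square), "cx", "cy" (the principal point, pixels), "k1" (the pictures are not rectified: a ray, as slopes to the right and down, at radius r is drawn at 1 + k1 r^2 times it, then the intrinsics apply), "view" (4x4, takes a point from world to camera coordinates); the wrist camera has in their place "T_tool_cam" (4x4, takes a point from camera to tool coordinates, whose origin is the TCP and whose axes are the flange's). Camera axes: x right, y down, z forward; pixel columns grow to the right and rows downward; lengths in m; the calibration is good to about 2 mm. A picture is of the moment at which its call begins: read the wrist's pose just before it. camera_info takes no time and is no camera call.
A pose or a line that the arm cannot do raises robot.Unreachable and nothing moves.
- robot.job_done(): hands the job in; it is judged then, once.
Readings, each from a call of its own:
- robot.read_t(): time.
- robot.read_qpos(): joint angles.
- robot.read_qvel(): joint speeds.
- robot.read_effort(): joint torques, N m.
- robot.read_position(): TCP position.
- robot.read_tcp_rot(): TCP orientation.
- robot.read_force(): force on the tool from outside, world axes, zero at the start.
- robot.read_ft_torque(): the same for the moment, N m.
- robot.read_grip_width(): opening from 0.0 (shut) to 1.0 (fully open).
- robot.read_finger_force(): force on a finger pad.
Only numpy, scipy, OpenCV 4.12 (cv2) and the standard library are available. Lean on these libraries where they do the work, as an engineer would, in place of code of your own. Each camera call takes 0.05 s, during which the arm holds its last target. There are 200 camera calls.

## Working session

There is one attempt and no reset: what is moved stays moved. The work goes in short steps, each a Python script; the robot and the scene stay as the last script left them, time stands still between calls to the robot, and variables do not carry over. Pictures are saved under pics/ and viewed, at most 10 in all, crops included, and the job is handed in when it is done.

```bash
mkdir -p pics; cat > h.py <<'E'
import numpy as np, cv2
from rig import robot
def ray_pts(name,uv,z=None,depth=None,wp=None):
    c=robot.camera_info(name); f=210/np.tan(np.radians(c['vfov']/2))
    K=np.array([[f,0,c['cx']],[0,f,c['cy']],[0,0,1]])
    n=cv2.undistortPoints(np.array(uv,float).reshape(-1,1,2),K,np.array([c['k1'],0,0,0.])).reshape(-1,2)
    M=np.linalg.inv(np.array(c['view']))
    out=[]
    for (a,b),(u,v) in zip(n,uv):
        d=M[:3,:3]@np.array([a,b,1]); o=M[:3,3]
        out.append(o+d*((z-o[2])/d[2]) if z is not None else o+d*depth[int(v),int(u)])
    return np.array(out)
E
python3 - <<'E'
from h import *
for n in('top','scene'):
    p,d=robot.grab_frame(n); np.save(n+'_d.npy',d); cv2.imwrite(f'pics/{n}.png',p[:,:,::-1])
    print(n,robot.camera_info(n))
E
```

```text
top {'vfov': 57.496912104423856, 'cx': 278.18439753185504, 'cy': 211.76781972791167, 'k1': 0.016953516468354652, 'view': array([[ 1.16835610e-02, -9.99931661e-01, -4.09260619e-04,
        -4.94869221e-04],
       [-9.87766121e-01, -1.14777620e-02, -1.55519618e-01,
         5.23229096e-01],
       [ 1.55504292e-01,  2.22127671e-03, -9.87832719e-01,
         1.08291195e+00],
       [ 0.00000000e+00,  0.00000000e+00,  0.00000000e+00,
         1.00000000e+00]])}
scene {'vfov': 53.99447710235248, 'cx': 279.15982863259705, 'cy': 206.4120622325157, 'k1': 0.0008120895394450333, 'view': array([[-0.86404419,  0.50332499, -0.0095709 ,  0.46786632],
       [ 0.33707241,  0.56431273, -0.75361352, -0.14991636],
       [-0.37391154, -0.65438146, -0.6572481 ,  1.47061982],
       [ 0.        ,  0.        ,  0.        ,  1.        ]])}
```

View pics/top.png

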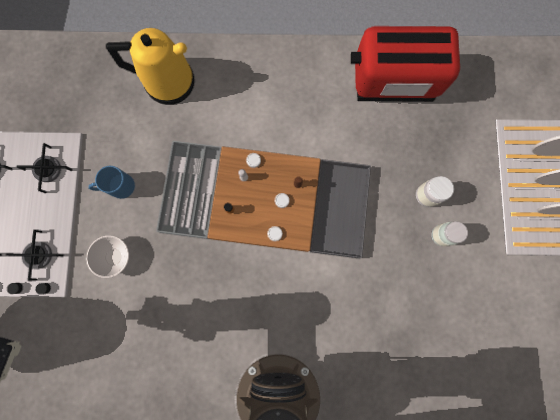

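View pics/scene.png

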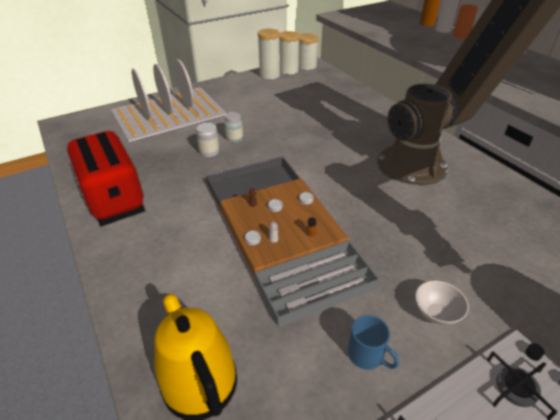

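The top view shows the board at about (208–320, 147–250). The tin is to its right (world -y) and the cutlery tray to its left. The lids are near (253,160), (282,200) and (275,233), and the small jars near (242,175), (298,182) and (228,208). I'll enlarge this area.

```bash
python3 - <<'E'
import cv2
p=cv2.imread('pics/top.png')[135:265,195:385]
cv2.imwrite('pics/c1.png',cv2.resize(p,None,fx=4,fy=4,interpolation=cv2.INTER_CUBIC))
E
```

```text
(no output)
```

View pics/c1.png

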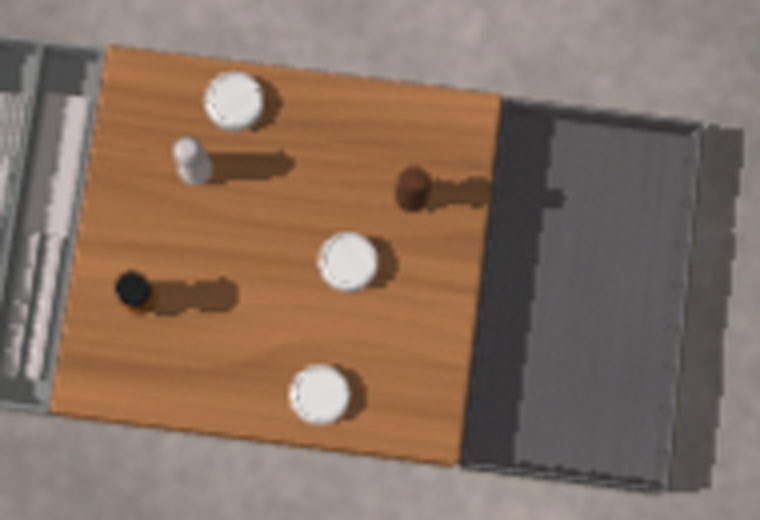

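The crop gives the board corners at (107,46), (500,96), (459,466) and (50,410). The lid tops are at (234,100), (348,262) and (320,395). The jar caps are salt (186,149), pepper (413,184) and spice (133,289).

```bash
cat >> h.py <<'E'
def cr(l): return np.array(l,float)/4+[195-.4,135-.4]
C=ray_pts('top',cr([(107,46),(500,96),(459,466),(50,410)]),z=.045)
o=C.mean(0)[:2]; s=(C[1]+C[2]-C[0]-C[3])[:2]; s/=np.linalg.norm(s) # s: toward tin
w=np.array([-s[1],s[0]])
if w[0]<0: w=-w    # w: away from robot
L=ray_pts('top',cr([(320,395),(348,262),(234,100)]),z=.059)
J=np.vstack([ray_pts('top',cr([p]),z=z) for p,z in(((186,149),.105),((413,184),.103),((133,289),.1))])
def loc(p): return np.array([(p[:2]-o)@w,(p[:2]-o)@s])
def wor(a,b,z): return np.r_[o+w*a+s*b,z]
E
python3 - <<'E'
from h import *
print(C,np.linalg.norm(C[1]-C[0]),np.linalg.norm(C[2]-C[1]))
print(o,s,w); print('lids',[loc(p).round(3) for p in L]); print('jars',[loc(p).round(3) for p in J])
d=np.load('top_d.npy')
print(ray_pts('top',cr([(234,100),(348,262),(320,395),(250,250),(600,300),(186,149)]),depth=d).round(3))
print(robot.read_t(), robot.read_tcp_rot())
for b in(-.14,-.05,.05,.13):
  for a in(-.1,0,.1):
    r=[]
    for yx in (1,-1):
      for fl in (w,s):
        y=np.r_[fl*yx,0]; z=np.array([0,0,-1.]); R=np.c_[np.cross(y,z),y,z]
        q=robot.ik(wor(a,b,.055),R); r.append(None if q is None else np.round(q).astype(int).tolist())
    print(a,b,r)
E
```

```text
[[ 0.72024292  0.17863147  0.045     ]
 [ 0.68484816 -0.11629981  0.045     ]
 [ 0.40903307 -0.0854222   0.045     ]
 [ 0.44597963  0.21037709  0.045     ]] 0.2970475481199708 0.27753809043629546
[0.56502594 0.04682164] [-0.12155271 -0.99258498] [ 0.99258498 -0.12155271]
lids [array([-0.103,  0.045]), array([-0.004,  0.052]), array([ 0.105, -0.048])]
jars [array([ 0.052, -0.071]), array([0.049, 0.09 ]), array([-0.051, -0.093])]
[[ 0.675  0.081  0.058]
 [ 0.556 -0.004  0.055]
 [ 0.458  0.015  0.058]
 [ 0.565  0.068  0.047]
 [ 0.538 -0.196  0.003]
 [ 0.626  0.111  0.104]]
0.1 [[ 9.62718048e-01 -2.70506748e-01 -2.42211547e-04]
 [-2.70506807e-01 -9.62716940e-01 -1.47036675e-03]
 [ 1.64562969e-04  1.48106848e-03 -9.99998890e-01]]
-0.1 -0.14 [[44, 17, -31, 0, -42, 129], [44, 17, -31, 0, -42, 39], [44, 17, -31, 0, -42, -51], [44, 17, -31, 0, -42, -141]]
0 -0.14 [[36, 24, -19, 0, -47, 137], [36, 24, -19, 0, -47, 47], [36, 24, -19, 0, -47, -43], [36, 24, -19, 0, -47, -133]]
0.1 -0.14 [[30, 31, -7, 0, -53, 143], [30, 31, -7, 0, -53, 53], [30, 31, -7, 0, -53, -37], [30, 31, -7, 0, -53, -127]]
-
[... 392 characters left out ...]
0, -40, 147], [26, 12, -39, 0, -40, 57], [26, 12, -39, 0, -40, -33], [26, 12, -39, 0, -40, -123]]
0 0.05 [[20, 20, -26, 0, -44, 153], [20, 20, -26, 0, -44, 63], [20, 20, -26, 0, -44, -27], [20, 20, -26, 0, -44, -117]]
0.1 0.05 [[16, 27, -13, 0, -50, 157], [16, 27, -13, 0, -50, 67], [16, 27, -13, 0, -50, -23], [16, 27, -13, 0, -50, -113]]
-0.1 0.13 [[16, 11, -39, 0, -40, 157], [16, 11, -39, 0, -40, 67], [16, 11, -39, 0, -40, -23], [16, 11, -39, 0, -40, -113]]
0 0.13 [[12, 19, -27, 0, -44, 161], [12, 19, -27, 0, -44, 71], [12, 19, -27, 0, -44, -19], [12, 19, -27, 0, -44, -109]]
0.1 0.13 [[9, 27, -13, 0, -49, 164], [9, 27, -13, 0, -49, 74], [9, 27, -13, 0, -49, -16], [9, 27, -13, 0, -49, -106]]
```

Board frame: a points away from the robot, b towards the tin. Plan: nearly shut fingers, about a 14 mm gap across the push, make a two-point cradle behind each lid. The lanes leave enough room for the ~56 mm finger width. I'll start with lid3.

```bash
cat >> h.py <<'E'
y=np.r_[-w,0]; z_=np.array([0,0,-1.]); R=np.c_[np.cross(y,z_),y,z_]
def push(i,dz=.052):
    a,b=loc(L[i]); b0=b-.021-.0095-.014
    robot.goto(wor(a,b0,.15),R); robot.servo_line(wor(a,b0,dz),speed=.1)
    print('down',robot.read_position(),wor(a,b0,dz),robot.read_force())
    robot.servo_line(wor(a,.10,dz),speed=.1); print('mid',robot.read_force())
    robot.servo_line(wor(a,.166,dz),speed=.08); print('end',robot.read_force(),robot.read_t())
    robot.servo_line(wor(a,.15,.15),speed=.15)
E
python3 - <<'E'
from h import *
robot.goto(wor(.105,-.1,.2),R)
robot.move_gripper(.16); print(robot.read_grip_width(),robot.read_t())
push(2)
p,d=robot.grab_frame('top'); q=robot.grab_frame('scene')[0]
cv2.imwrite('pics/after3.png',np.hstack([cv2.resize(p[135:265,195:385,::-1],(400,274)),cv2.resize(q[130:330,190:400,::-1],(380,274))]) )
E
```

```text
0.16353047625936243 3.9167
down [0.68124618 0.12574142 0.05284006] [0.68070024 0.12555271 0.052     ] [0.03262202 0.21864122 0.52004767]
mid [ 0.76285072 -0.61853422  0.43221124]
end [-0.24360543  0.35326324 -0.03252661] 8.4167
```

View pics/after3.png

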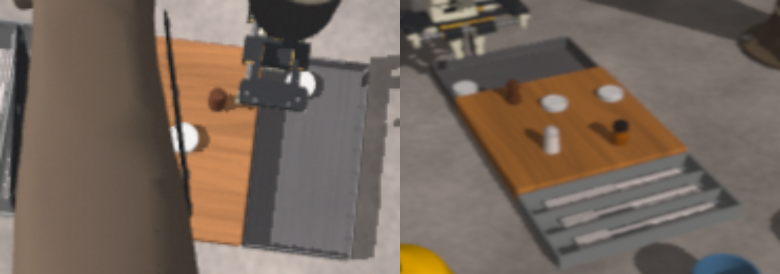

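Lid3 has left the board and appears in the tin near its far-side corner (top view 303,83). The jars haven't moved. Next are the other two, after which I'll check where all three lie.

```bash
python3 - <<'E'
from h import *
push(1); push(0)
robot.goto(wor(-.1,-.25,.25),R)
p,d=robot.grab_frame('top'); np.save('top_d2.npy',d)
q=robot.grab_frame('scene')[0]
cv2.imwrite('pics/after.png',np.hstack([cv2.resize(p[135:265,195:385,::-1],(400,274)),cv2.resize(q[130:330,190:400,::-1],(380,274))]) )
E
```

```text
down [0.56064758 0.04030766 0.05258057] [0.56015365 0.04022032 0.052     ] [-0.36862233  0.00187849 -0.09401921]
mid [0.01300508 0.74096785 0.01925943]
end [ 0.76612581 -0.26730523 -0.03599165] 13.2583
down [0.46353846 0.05937672 0.0524434 ] [0.46310975 0.05925997 0.052     ] [ 0.49400773 -0.54867953 -0.73622777]
mid [0.21895602 0.57355992 0.85720991]
end [ 0.36505963 -0.12121676 -0.0438106 ] 18.075
```

View pics/after.png

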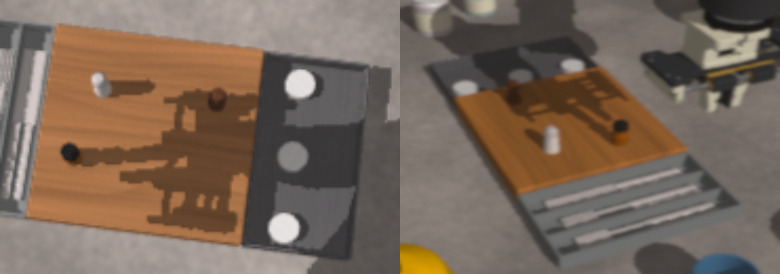

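All three lids lie in the tin, at (300,84), (292,157) and (284,228) in the top view, and the jars stand where they did. One quick depth check before handing in.

```bash
python3 - <<'E'
from h import *
d=np.load('top_d2.npy')
uv=np.array([(300,84),(292,157),(284,228)])*[190/400,130/274]+[195,135]
P=ray_pts('top',uv,depth=d)
print([(loc(p).round(3),p[2].round(3)) for p in P])
if (P[:,2]<.03).all(): print(robot.job_done())
E
```

```text
[(array([0.105, 0.21 ]), np.float64(0.015)), (array([-0.005,  0.209]), np.float64(0.022)), (array([-0.105,  0.21 ]), np.float64(0.015))]
the job is handed in; nothing more can be done
None
```

All three lids are lying in the baking tin by the final pictures and depth check, the salt, pepper and spice jars stand where they began, and the job is handed in (no verdict was returned).

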